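# Close up the damp box

## Robot

A 6-joint arm with a two-finger parallel gripper is mounted at the origin on a cart in front of the work surface, level with it; the furniture and walls round the work are solid. World frame = base frame: x ahead of the robot, y to its left, z up, the work surface at z = 0. Lengths are in mm, angles in rad, forces in N, time in s.
With the tool pointing down it reaches from about 350 to 975 mm from the base axis. Payload 7.1 kg.
Tool frame: the origin (TCP) lies between the finger pads; the fingertips stand 14 mm ahead of it and the grasp point (between the pads) lies 5 mm behind it; z points along the fingers, y is the direction in which the jaws open and shut (so a half turn about z gives the same grasp; the last joint's range is limited). The gripper opens to 88 mm and grips with 3 to 60 N. Pads are 20 mm wide; open, the fingers measure 115 mm over their backs; the gripper's body (75 mm by 178 mm) begins 61 mm behind the grasp point.
Start: joints at [1.292, 0.423, 1.63, -0, 1.089, -0.019], TCP at [160.523, 604.018, 236.675] pointing down, gripper open.
Joint ranges: [-3, 3], [-0.9, 2.11], [0.09, 2.58], [-1.31, 4.45], [0.11, 2.69], [-2.54, 2.54]. Speed limits (rad/s): [2.39, 2.39, 3.01, 3.14, 3.14, 3.14].

## Interface

Orientations are given as a rotation vector (axis times angle).
In Python, from workcell import get_obs, get_image, calibration, close_job, regions_of, place_of gives the robot as it stands.
- The arm moves only by the tool move_arm, never from a script. Its argument "deltas" is a list of rows, each a list of 5 numbers: the closure in counts, from 0 (fully open) to 255 (shut), then the shift along the tool's x, y, z in m, then the turn about the tool's z in rad. In form: [[grip, x, y, z, roll], ...]. A call has 1 to 5 rows; each row is the pose to reach, as a shift and turn from the pose commanded when the call began, along the tool's axes at that moment; what a row does not reach only later rows make up. A row lasts 1/12 s, in which the tool goes at most 41.7 mm and 7.16 degrees, less where a joint would pass 70% of its speed; a pose out of reach is approached as far as the arm can. A call with a gripper value outside its range is refused whole. The fingers move at their own pace and stop on an object; the grip force is fixed at half the most. Time passes only in rows, so rows that repeat a pose let the fingers close. It gives the time, the measured TCP pose, the force and the opening at its end, in the units of the state.
- get_obs(): the state, without advancing time (a new reading comes with each control period).
- get_image(name): name is "scene" or "side" or "wrist"; returns the picture (384x512x3 uint8, blue, green, red); there is no depth.
- calibration(name): a dict with "intrinsics" (3x3 intrinsics, pixels), "distortion" ([k1, k2, p1, p2, k3] as OpenCV has them; the pictures are not rectified), "world_to_cam" (4x4, takes a point from world to camera coordinates); the wrist camera has in their place "hand_eye" (4x4, takes a point from camera to tool coordinates, whose origin is the TCP and whose axes are the flange's). Camera axes: x right, y down, z forward; pixel columns grow to the right and rows downward; lengths in mm; the calibration is good to about 2 mm. A picture is of the moment at which its call begins: read the wrist's pose just before it. calibration takes no time and is no camera call.
- close_job(): hands the job in, once; it reports no verdict.
Trained networks look in the newest picture that a camera, given by its name, has taken for a name from the list of things; names that differ only in an ending like _2 or _b are one class to them, and where a whole thing is asked for, a point or a joint stands for the part that bears it (a point fixed in the world has none). Each returns a list of dicts, best first, with "conf" (0 to 1); they miss things now and then, are a little off and sometimes report something else, mostly with a low value. They report only what shows in the picture. A call takes as long as a camera call. They do not tell look-alikes from the thing itself.
- regions_of(camera, name): "region" (384x512 bool, what is visible of it).
- place_of(camera, name): "location" ([x, y, z] in mm, in world coordinates, good to about 4 mm: a listed point, or the origin of a listed thing).
The state is a dict: "t": time; "qpos": joint angles; "qvel": joint speeds; "joint_torque": joint torques, N m; "ee_pos": TCP position; "orientation": TCP orientation; "ft_force": force on the tool from outside, world axes, zero at the start; "moment": the same for the moment, N m; "width": finger opening in mm.
Only numpy, scipy, OpenCV 4.12 (cv2) and the standard library are available. Lean on these libraries where they do the work, as an engineer would, in place of code of your own. Each camera call takes 0.05 s, during which the arm holds its last target.

## Task

Close up the damp box so that the clay work in it cannot dry out: with the fingertips push the tray fully in, swing the green door shut, and push the bolt by its black knob all the way across into the keeper. Only push: pick nothing up, keep everything standing upright on the tray, and leave the other things on the bench where they are.

Things in the scene. Friction and masses are not known exactly. Their poses are not given: they have to be found in the camera images.
- damp_box: (All sizes here in mm.) Plywood box with a clear roof sheet in an aluminium frame, fixed to the bench, 230 deep (x) x 250 wide (y) x 94 high. Origin: centre of its underside. Its open front faces its own -x, in the plane x = -115; the opening is 226 wide, from z = 10 to 84. Walls 12 thick, floor 10. Keeper for the bolt on its left (+y) wall at the front.
- box_front (a point): Centre of the box's open front (box frame: x = -115, y = 0, z = 48, in mm); axes as the box.
- tray: Loose plywood tray, white plaster floor, 216 deep (x) x 218 mm wide, 0.35 to 0.7 kg plus 0.5 kg on it; slides along x on the box's floor, 4 of play each side; starts 50 to 90 out. Origin: centre of underside; axes as the box's. Front board 9 thick, 50 high; other walls 24 high, floor top at 10. Fully in, its front is flush with the box's front within 1 and its back meets the back wall.
- tray_front (a point): Middle of the tray's outer front face, 35 mm above the tray's underside (45 above the bench); axes as the tray.
- door (a joint): Door angle, rad: 0 shut, grows to 2.3 as it opens; starts 1.6 to 2.15. Green panel 246 mm wide, 12 thick, z = 6 to 90, hinged upright at the right (-y) end of the box's front. Opening swings its free (left) end towards the robot, then to the right. A slightly stiff hinge (0.06 N m) keeps it where it is left. It cannot shut while the tray stands out.
- door_hinge (a point): Point on the door's hinge axis at mid height (box frame: x = -115, y = -125, z = 48 mm); axes as the box, it does not turn with the door. At angle a the door runs from here along (-sin a, cos a) of the box's x, y; its outer face lies 13 mm to the side (-cos a, -sin a).
- bolt (a joint): Travel of the steel barrel bolt on the door's outer face, m: 0 withdrawn, 0.026 fully shot; starts 0 to 0.003. It slides along the door away from the hinge (box +y with the door shut) against 1.5 N of friction and enters the keeper only when the door is shut; shot too early it strikes the keeper and keeps the door from shutting.
- bolt_knob (a point): Centre of the bolt's round black knob, diameter 16 mm, on a stem 8 thick, 66 above the bench; moves with door and bolt. Withdrawn it is 180 from the hinge along the door and 27 in front of the door's outer face. The side towards the hinge is free; on the other side, 33 and more from the withdrawn knob, two guides stand 17 out from the door.
- keeper_eye (a point): Centre of the 14 x 14 mm eye in the keeper, a steel plate 3 thick on the outside of the box's left wall that stands out 36 in front of the box's front (box frame: x = -138, y = 127, z = 66); the shot bolt passes through it along y. Axes as the box.
- cup_a: Terracotta-coloured cup on the tray, diameter 62 mm, 53 high, loose. Origin: centre of its underside, z up.
- cup_b: Second cup on the tray, alike.
- sprig_mould: White plaster sprig mould on the tray, 50 x 62 x 26 mm high, loose. Origin: centre of its underside, z up.
- clay: Lump of brown clay on the tray, 52 x 74 x 40 mm high, loose. Origin: centre of its underside, z up.
- beaker: Pale grey plastic beaker standing on the bench left of the box, diameter 71, 96 mm high; to be left alone. Origin: centre of its underside.
- brush: Slip brush lying on the bench, 219 mm long, 14 high; to be left alone. Origin: underside at mid length.
- rib: Wooden kidney rib lying on the bench, 47 x 116 x 6 mm; to be left alone. Origin: centre of its underside.
- needle: Green-handled needle tool lying on the bench, 156 mm long, 11 high; to be left alone. Origin: underside at mid length.
- tape: Roll of masking tape lying on the bench, diameter 105, 24 mm high; to be left alone. Origin: centre of its underside.
Not all that is in view belongs to the job. Leave any red look-alike of the sprig_mould alone. What is shaped like the cup_a but yellow is not meant.

How it is judged (in metres and radians):
At the end, for the whole second after the job is handed in: The tray's front is within 6 mm of flush with the box's front, the door is within 0.03 rad of shut and at rest, the bolt is shot at least 20 mm, and the two cups, the sprig mould and the clay lump stand on the tray's floor, tilted less than 0.25 rad (x of tray_front in the frame of box_front above -0.006 m and value of joint door below 0.03 rad and value of joint bolt above 0.02 m and velocity of joint door between -0.05 and 0.05 rad/s and linear speed of tray below 0.02 m/s and angle between each of cup_a, cup_b, sprig_mould, clay's own z axis and vertical below 0.25 rad and z of cup_a in the frame of tray between -0 and 0.02 m and z of cup_b in the frame of tray between -0 and 0.02 m and z of sprig_mould in the frame of tray between -0 and 0.02 m and z of clay in the frame of tray between -0 and 0.02 m); the robot touches nothing.
It fails at once if the tray is lifted or tipped (raised over 20 mm or tilted over 0.2 rad) (z of tray in the frame of damp_box above 0.03 m or angle between tray's own z axis and vertical above 0.2 rad).
It fails at once if a thing on the tray is lifted over 25 mm off it or tipped over 0.5 rad (z of any of cup_a, cup_b, sprig_mould, clay in the frame of tray above 0.035 m or angle between any of cup_a, cup_b, sprig_mould, clay's own z axis and vertical above 0.5 rad).
It fails at once if the beaker, brush, rib, needle tool or tape roll is moved more than 25 mm (distance of any of beaker, brush, rib, needle, tape from where it was at the start of the episode above 0.025 m).
It also fails if it takes over 58 s, if anything falls off the work surface, if the arm or the gripper's body presses on something with over 40 N, if the wrist force passes 120 N, or if a joint passes its speed limit or range.

## Working session

There is one attempt and no reset: what is moved stays moved. The work goes in short steps, Python scripts to look and compute and a tool call to move; the robot and the scene stay as the last step left them, time stands still between calls to the robot, and variables do not carry over. Pictures are saved under pics/ and viewed, and the job is handed in when it is done.

Besides the shell and the picture viewer there is one more tool, called after "Call:" by a JSON object that holds its "op" and its "data". move_arm: Moves the arm, as the interface text tells. Its arguments: {"type":"object","properties":{"deltas":{"type":"array","items":{"type":"array","items":{"type":"number"}}}},"required":["deltas"]}

```bash
mkdir -p pics; ls; python3 - <<'E'
from workcell import *
import cv2,numpy as np
o=get_obs();print(o)
for n in("scene","side","wrist"):
    im=get_image(n);cv2.imwrite(f"pics/{n}0.png",im)
    print(n,calibration(n))
print(get_obs()["t"])
E
```

```text
pics
{'t': 0.0, 'qpos': array([ 1.29198231e+00,  4.23808328e-01,  1.63067318e+00,  2.05467144e-05,
        1.08860216e+00, -1.89843601e-02]), 'qvel': array([-2.91003609e-04, -3.95954227e-04, -5.64327593e-04,  4.04747099e-05,
       -5.64751337e-04,  1.04272443e-03]), 'joint_torque': array([ 4.05943429e-04, -5.44618213e+01, -2.73666877e+01,  6.44867029e-02,
        2.27453263e-02, -1.32695227e-04]), 'ee_pos': array([160.3881032 , 603.52562074, 235.92858941]), 'orientation': array([-4.06976112e-01, -3.11487828e+00,  2.31175614e-03]), 'ft_force': array([ 0.16824559,  0.12867444, -0.35686302]), 'moment': array([ 0.0498017 ,  0.04578152, -0.03465029]), 'width': 87.52483974961886}
scene {'intrinsics': array([[468.08091936,   0.        , 260.79410544],
       [  0.        , 468.08091936, 190.27059317],
       [  0.        ,   0.        ,   1.        ]]), 'distortion': array([0.04642191, 0.        , 0.        , 0.        , 0.        ]), 'world_to_cam': array([[ 5.90280282e-01, -8.07086998e-01, -1.34076742e-02,
        -3.19115483e+02],
       [-5.73072674e-01, -4.07315604e-01, -7.11113007e-0
[... 744 characters left out ...]
0.00000000e+00,  0.00000000e+00,  0.00000000e+00,
         1.00000000e+00]])}
wrist {'intrinsics': array([[296.0908445 ,   0.        , 255.24448234],
       [  0.        , 296.0908445 , 189.34046737],
       [  0.        ,   0.        ,   1.        ]]), 'distortion': array([-0.00967275,  0.        ,  0.        ,  0.        ,  0.        ]), 'hand_eye': array([[ 1.37627301e-03, -9.56845994e-01, -2.90592238e-01,
         8.02318317e+01],
       [ 9.99998962e-01,  1.44105291e-03, -8.92702181e-06,
         5.61410403e-02],
       [ 4.27300574e-04, -2.90591924e-01,  9.56846984e-01,
        -1.47318320e+02],
       [ 0.00000000e+00,  0.00000000e+00,  0.00000000e+00,
         1.00000000e+00]])}
0.15
```

View pics/scene0.png

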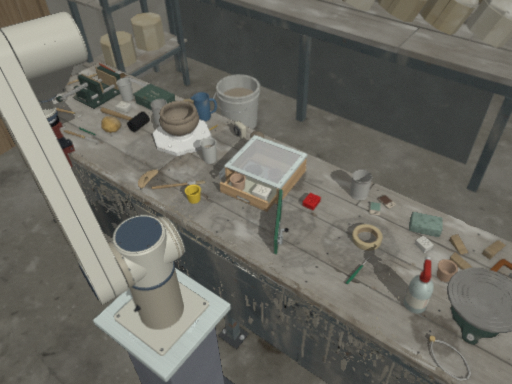

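View pics/side0.png

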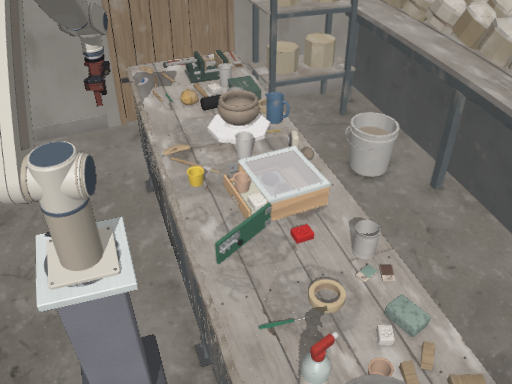

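View pics/wrist0.png

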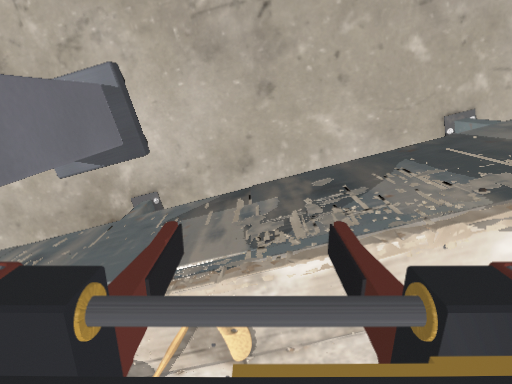

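```bash
python3 - <<'E'
from workcell import *
for c in("scene","side"):
    for n in ["box_front","tray_front","door_hinge","bolt_knob","keeper_eye","damp_box","tray","beaker","brush","rib","needle","tape","cup_a","clay","sprig_mould"]:
        print(c,n,[(round(d["conf"],2),[round(float(v)) for v in d["location"]]) for d in place_of(c,n)[:3]])
print(get_obs()["t"])
E
```

```text
scene box_front [(0.65, [594, 89, 46]), (0.54, [573, 142, 20])]
scene tray_front [(0.73, [526, 85, 43])]
scene door_hinge [(0.82, [603, -35, 46])]
scene bolt_knob [(0.58, [465, -165, 65])]
scene keeper_eye [(0.62, [561, 217, 68])]
scene damp_box [(0.76, [708, 102, -2])]
scene tray [(0.83, [638, 93, 10])]
scene beaker [(0.67, [654, 364, 2]), (0.15, [609, -34, 48])]
scene brush [(0.65, [454, 360, 2])]
scene rib [(0.54, [412, 495, 3]), (0.44, [563, 216, 70])]
scene needle [(0.61, [454, 356, -1]), (0.47, [510, -430, -2])]
scene tape [(0.9, [650, -393, 1]), (0.73, [596, 42, 23]), (0.53, [607, -35, 46])]
scene cup_a [(0.77, [430, 254, 3]), (0.56, [577, 141, 19]), (0.29, [470, -158, 67])]
scene clay [(0.41, [559, 219, 66])]
scene sprig_mould [(0.68, [596, 45, 21]), (0.64, [682, -135, 5])]
side box_front [(0.87, [594, 89, 52])]
side tray_front [(0.66, [532, 82, 49])]
side door_hinge [(0.82, [604, -35, 50])]
side bolt_knob [(0.52, [573, 143, 21]), (0.47, [467, -159, 68])]
side keeper_eye [(0.73, [458, 363, -2]), (0.68, [556, 213, 65])]
side damp_box [(0.74, [704, 97, 0])]
side tray [(0.61, [636, 96, 11])]
side beaker [(0.96, [654, 366, -3]), (0.57, [533, 83, 46]), (0.28, [705, 97, 0])]
side brush [(0.44, [455, 361, -3])]
side rib [(0.65, [412, 497, 0])]
side needle [(0.56, [509, -434, -3])]
side tape [(0.61, [647, -392, 1])]
side cup_a [(0.77, [575, 143, 21]), (0.59, [431, 256, -2])]
side clay [(0.72, [636, 98, 13])]
side sprig_mould [(0.85, [686, -135, 1]), (0.78, [594, 39, 20]), (0.71, [465, -162, 68])]
1.65
```

The pictures show the box around scene (265,165), with the door open towards the robot at (279,215). The tray stands out and holds a cup, mould and clay. The yellow cup at scene (193,192) and the red block at (312,201) are look-alikes, so I'll leave both alone. Next I'll fit the box pose and enlarge a crop.

```bash
cat > h.py <<'E'
from workcell import *
import numpy as np, cv2
from scipy.spatial.transform import Rotation as Ro
from scipy.optimize import least_squares
def R(): return Ro.from_rotvec(get_obs()["orientation"]).as_matrix()
def proj(c,P):
    k=calibration(c);w=k["world_to_cam"]
    if True:
        rv=cv2.Rodrigues(w[:3,:3])[0]
        return cv2.projectPoints(np.float64(P).reshape(-1,1,3),rv,w[:3,3],k["intrinsics"],k["distortion"])[0][:,0]
def tool(target,yaw_y):
    "delta in tool axes to world target (mm), and roll so tool y is along yaw direction"
    o=get_obs();r=Ro.from_rotvec(o["orientation"]).as_matrix()
    d=r.T@(np.array(target)-o["ee_pos"])/1000
    y=r[:,1];cur=np.arctan2(y[1],y[0]);dd=(yaw_y-cur+np.pi/2)%np.pi-np.pi/2
    print("pos",o["ee_pos"].round(1),"delta",d.round(4),"roll",round(-dd,3),"t",o["t"],"q",o["qpos"].round(2))
E
python3 - <<'E'
from h import *
obs={"h":[(603,-35),(604,-35)],"f":[(594,89),(594,89)],"c":[(708,102),(704,97)],"k":[(561,217),(556,213)]}
loc={"h":(-115,-125),"f":(-115,0),"c":(0,0),"k":(-138,127)}
def f(p):
    c,s=np.cos(p[2]),np.sin(p[2]);r=[]
    for n in obs:
        for o in obs[n]:
            l=loc[n];r+=[p[0]+c*l[0]-s*l[1]-o[0],p[1]+s*l[0]+c*l[1]-o[1]]
    return r
s=least_squares(f,[700,100,0]);print(s.x,np.round(s.fun,1))
X,Y,a=s.x
def W(x,y,z):return [X+np.cos(a)*x-np.sin(a)*y,Y+np.sin(a)*x+np.cos(a)*y,z]
r=R();print(r.round(3))
for c in("scene","side"):
    im=cv2.imread(f"pics/{c}0.png")
    P=[W(sx*115,sy*125,z) for z in(0,94) for sx,sy in((-1,-1),(-1,1),(1,1),(1,-1))]
    H=np.array([-115,-125])
    for A in(1.95,2.02,2.09):
        P.append(W(*(H+246*np.array([-np.sin(A),np.cos(A)])),90))
    P.append(W(-138,127,66))
    p=proj(c,P)
    x0,y0=p.min(0).astype(int)-30;x1,y1=p.max(0).astype(int)+30
    S=5;sc=cv2.resize(im[y0:y1,x0:x1],None,fx=S,fy=S,interpolation=cv2.INTER_CUBIC)
    for i,q in enumerate(p):
        cv2.circle(sc,tuple(((q+.5-[x0,y0])*S).astype(int)),3,(255,0,255),-1)
    m=min(1,600/sc.shape[0],800/sc.shape[1])
    sc=cv2.resize(sc,None,fx=m,fy=m);cv2.imwrite(f"pics/{c}1.png",sc)
E
```

```text
[7.07196893e+02 9.96036260e+01 8.68127309e-02] [ 0.5  0.1 -0.5  0.1 -1.4  0.6 -1.4  0.6 -0.8 -2.4  3.2  2.6 -2.3 -2.8
  2.7  1.2]
[[-0.966  0.257  0.   ]
 [ 0.257  0.966  0.   ]
 [-0.     0.    -1.   ]]
```

View pics/scene1.png

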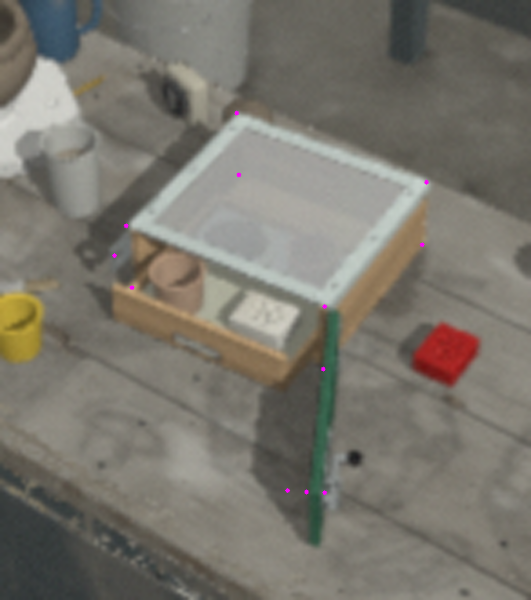

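View pics/side1.png

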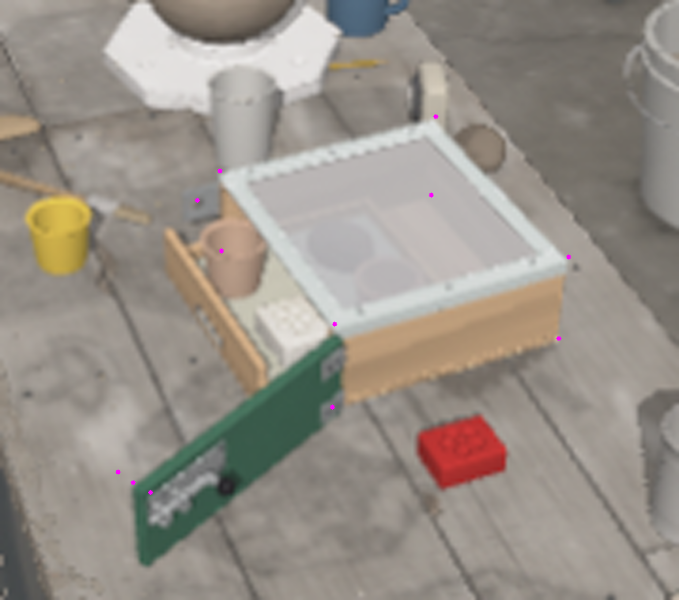

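```bash
python3 - <<'E'
from h import *
tool((478,79.7,200),0.087+np.pi/2)
E
```

```text
pos [160.5 604.  236.7] delta [-0.4415 -0.4252  0.0367] roll -0.347 t 1.65 q [ 1.29  0.42  1.63 -0.    1.09 -0.02]
```

Call:
{"op": "move_arm", "data": {"deltas": [[255, -0.4415, -0.425, 0.037, -0.347], [255, -0.4415, -0.425, 0.037, -0.347], [255, -0.4415, -0.425, 0.037, -0.347], [255, -0.4415, -0.425, 0.037, -0.347], [255, -0.4415, -0.425, 0.037, -0.347]]}}

```text
t: 2.07
ee_pos: [268.8, 424.5, 224.1]
orientation: [-0.139, 3.138, 0.0]
ft_force: [1.1, 0.1, 0.0]
width: 58.0
```

```bash
python3 - <<'E'
from h import *
tool((478,79.7,200),0.087+np.pi/2);print(R().round(3))
E
```

```text
pos [268.8 424.5 224.1] delta [-0.178  -0.362   0.0241] roll 0.001 t 2.0667 q [ 0.98  0.26  1.91 -0.    0.97 -0.68]
[[-0.996 -0.088  0.   ]
 [-0.088  0.996  0.   ]
 [-0.     0.    -1.   ]]
```

Call:
{"op": "move_arm", "data": {"deltas": [[255, -0.178, -0.362, 0.024, 0], [255, -0.178, -0.362, 0.024, 0], [255, -0.178, -0.362, 0.024, 0], [255, -0.178, -0.362, 0.024, 0], [255, -0.178, -0.362, 0.024, 0]]}}

```text
t: 2.48
ee_pos: [376.7, 246.5, 212.0]
orientation: [-0.137, 3.138, 0.001]
ft_force: [0.0, 0.3, -1.0]
width: 24.6
```

```bash
python3 - <<'E'
from h import *
tool((478,79.7,200),0.087+np.pi/2)
E
```

```text
pos [376.7 246.5 212. ] delta [-0.0864 -0.175   0.012 ] roll 0.001 t 2.4833 q [ 0.55  0.2   2.02 -0.    0.92 -1.11]
```

Call:
{"op": "move_arm", "data": {"deltas": [[255, -0.086, -0.175, 0.012, 0], [255, -0.086, -0.175, 0.012, 0], [255, -0.086, -0.175, 0.012, 0], [255, -0.086, -0.175, 0.012, 0], [255, -0.086, -0.175, 0.012, 0]]}}

```text
t: 2.9
ee_pos: [478.4, 78.6, 199.9]
orientation: [-0.135, 3.138, -0.0]
ft_force: [-0.7, -0.4, 1.6]
width: 0.2
```

```bash
python3 - <<'E'
from h import *
tool((478,79.7,52),0.087+np.pi/2)
cv2.imwrite("pics/w2.png",get_image("wrist"))
for n in["tray_front","bolt_knob","box_front","door_hinge","keeper_eye"]:
  print(n,[(round(d["conf"],2),d["location"]) for d in place_of("wrist",n)[:2]])
E
```

```text
pos [478.4  78.6 199.9] delta [0.0004 0.0012 0.1479] roll -0.001 t 2.9 q [ 0.14  0.27  1.96 -0.    0.91 -1.52]
tray_front [(0.8, [532.5, 80.5, 46.2])]
bolt_knob [(0.65, [467.6, -164.7, 64.7])]
box_front [(0.47, [708.3, 99.4, 4.4])]
door_hinge [(0.66, [601.4, -39.4, 47.1])]
keeper_eye [(0.75, [556.3, 212.4, 63.6])]
```

View pics/w2.png

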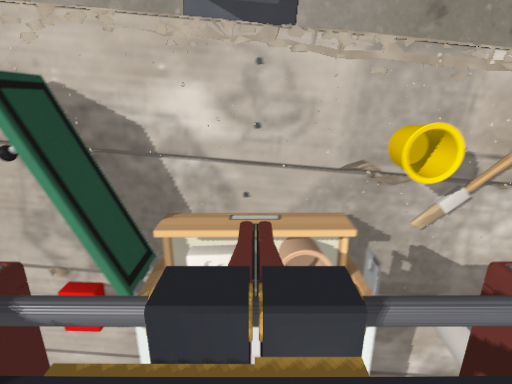

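The wrist view shows the tray's front board at row 225, columns 155–357, centred ahead of the fingers. The yellow cup at (428,150) is well clear. I'll go down, then push.

Call:
{"op": "move_arm", "data": {"deltas": [[255, 0, 0.001, 0.04, 0], [255, 0, 0.001, 0.08, 0], [255, 0, 0.001, 0.12, 0], [255, 0, 0.001, 0.148, 0], [255, 0, 0.001, 0.148, 0]]}}

```text
t: 3.62
ee_pos: [472.6, 83.2, 47.4]
orientation: [0.14, -3.129, 0.001]
ft_force: [-0.8, -0.8, 0.2]
width: 0.7
```

Call:
{"op": "move_arm", "data": {"deltas": [[255, -0.02, 0, 0, 0], [255, -0.035, 0, 0, 0], [255, -0.045, 0, 0, 0], [255, -0.055, 0, 0, 0], [255, -0.065, 0, 0, 0]]}}

```text
t: 4.03
ee_pos: [538.8, 88.6, 52.9]
orientation: [0.139, -3.133, 0.001]
ft_force: [-10.0, -0.9, 7.0]
width: 0.7
```

Call:
{"op": "move_arm", "data": {"deltas": [[255, -0.006, -0.001, 0, 0], [255, -0.012, -0.002, 0, 0], [255, -0.018, -0.003, 0, 0], [255, -0.024, -0.003, 0, 0], [255, -0.028, -0.003, 0, 0]]}}

```text
t: 4.45
ee_pos: [568.1, 88.0, 52.9]
orientation: [0.138, -3.135, 0.0]
ft_force: [-7.0, -0.0, 4.8]
width: 0.4
```

```bash
python3 - <<'E'
from h import *
cv2.imwrite("pics/w3.png",get_image("wrist"))
print(get_obs()["ft_force"],get_obs()["ee_pos"])
for n in["tray_front"]:
 for c in("side","scene"):
  cv2.imwrite(f"pics/{c}3.png",get_image(c)[100:250,150:400].repeat(3,0).repeat(3,1))
  print(n,[(round(d["conf"],2),d["location"]) for d in place_of(c,n)[:2]])
E
```

```text
[-2.9203912   0.21302878 -1.68142419] [569.20790885  88.0569561   52.93013021]
tray_front [(0.54, [580.8, 85.0, 44.4])]
tray_front [(0.57, [578.6, 84.4, 43.8]), (0.34, [651.8, 365.2, 0.8])]
```

View pics/side3.png

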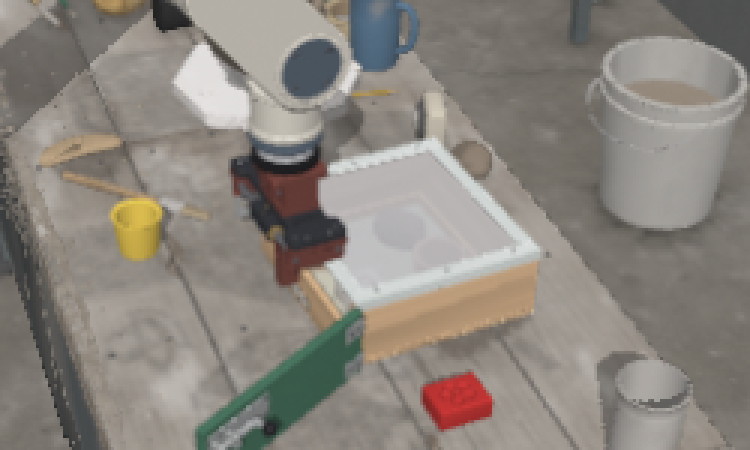

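View pics/w3.png

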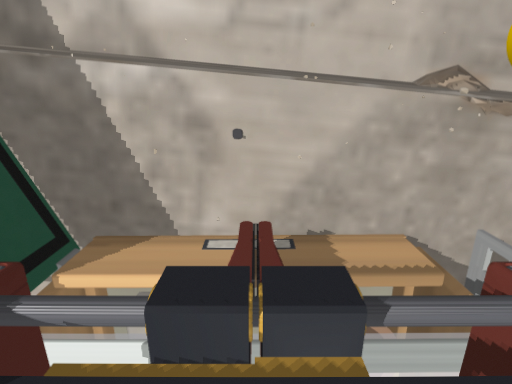

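The tray's front is now near x=580, about 13 mm from flush. I'll keep pushing slowly and watch the force.

Call:
{"op": "move_arm", "data": {"deltas": [[255, -0.004, 0, 0, 0], [255, -0.007, 0, 0, 0], [255, -0.01, 0, 0, 0], [255, -0.01, 0, 0, 0]]}}

```text
t: 5.03
ee_pos: [578.7, 88.4, 52.0]
orientation: [0.137, -3.137, 0.0]
ft_force: [-6.7, -1.2, 4.4]
width: 0.6
```

Call:
{"op": "move_arm", "data": {"deltas": [[255, -0.002, 0, 0, 0], [255, -0.004, 0, 0, 0], [255, -0.004, 0, 0, 0]]}}

```text
t: 5.28
ee_pos: [582.2, 88.7, 51.9]
orientation: [0.137, -3.136, 0.0]
ft_force: [-6.4, 0.3, 4.3]
width: 0.9
```

Call:
{"op": "move_arm", "data": {"deltas": [[255, -0.001, 0, 0, 0], [255, -0.002, 0, 0, 0], [255, -0.002, 0, 0, 0]]}}

```text
t: 5.53
ee_pos: [582.1, 88.6, 51.8]
orientation: [0.137, -3.132, 0.001]
ft_force: [-14.2, -1.4, 11.3]
width: 0.4
```

Call:
{"op": "move_arm", "data": {"deltas": [[255, -0.001, 0, 0, 0], [255, -0.002, 0, 0, 0], [255, -0.002, 0, 0, 0]]}}

```text
t: 5.78
ee_pos: [582.1, 88.6, 51.8]
orientation: [0.137, -3.128, 0.001]
ft_force: [-21.8, -1.0, 17.4]
width: 0.5
```

The tray stopped at TCP x=582.1 with the force rising, so it is against the back wall. I'll back off, lift and check.

Call:
{"op": "move_arm", "data": {"deltas": [[255, 0.02, 0, 0, 0], [255, 0.05, 0, 0, 0], [255, 0.06, 0, -0.04, 0], [255, 0.06, 0, -0.08, 0], [255, 0.06, 0, -0.11, 0]]}}

```text
t: 6.2
ee_pos: [528.2, 84.0, 164.3]
orientation: [-0.137, 3.136, 0.0]
ft_force: [1.3, -0.1, -0.3]
width: 0.4
```

```bash
python3 - <<'E'
from h import *
tool((530,-163,160),0.087+np.pi/2)
cv2.imwrite("pics/w4.png",get_image("wrist"))
for c in("side","scene","wrist"):
  if c!="wrist":cv2.imwrite(f"pics/{c}4.png",get_image(c)[100:250,150:400].repeat(3,0).repeat(3,1))
  for n in["tray_front","bolt_knob"]:
    print(c,n,[(round(d["conf"],2),d["location"]) for d in place_of(c,n)[:2]])
E
```

```text
pos [528.2  84.  164.3] delta [ 0.0197 -0.2462  0.0043] roll 0.0 t 6.2 q [ 0.14  0.39  1.88 -0.    0.86 -1.52]
side tray_front [(0.59, [593.4, 86.5, 43.8])]
side bolt_knob [(0.59, [469.2, -161.0, 68.0])]
scene tray_front [(0.95, [588.1, 86.4, 43.7])]
scene bolt_knob []
wrist tray_front []
wrist bolt_knob []
```

View pics/side4.png

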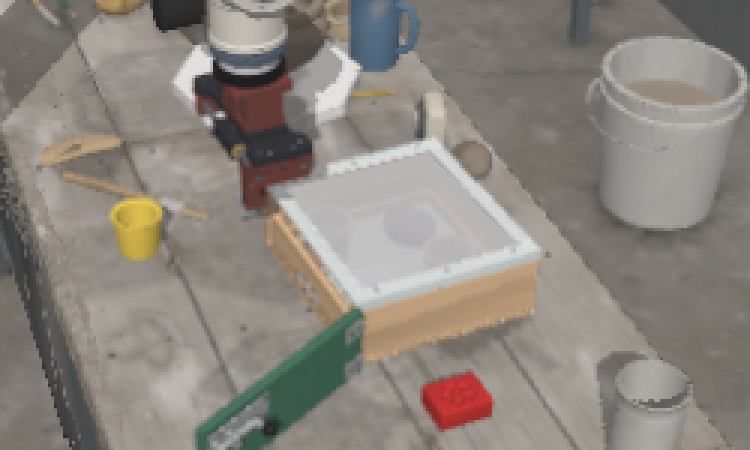

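View pics/w4.png

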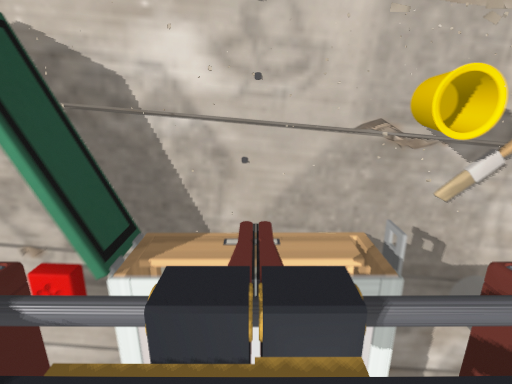

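The side view shows the tray flush with the box front. Now I'll go over to the door's outer side.

Call:
{"op": "move_arm", "data": {"deltas": [[255, 0.02, -0.04, 0, 0], [255, 0.02, -0.08, 0, 0], [255, 0.02, -0.12, 0, 0], [255, 0.02, -0.16, 0, 0], [255, 0.02, -0.2, 0, 0]]}}

```text
t: 7.07
ee_pos: [524.7, -118.9, 160.8]
orientation: [0.137, -3.137, -0.001]
ft_force: [0.6, -0.6, 0.5]
width: 0.7
```

Call:
{"op": "move_arm", "data": {"deltas": [[255, 0, -0.03, 0, 0], [255, 0, -0.046, 0, 0], [255, 0, -0.046, 0, 0]]}}

```text
t: 7.32
ee_pos: [529.3, -166.1, 160.7]
orientation: [0.131, -3.138, 0.0]
ft_force: [0.5, 0.3, -0.8]
width: 0.3
```

```bash
python3 - <<'E'
from h import *
tool((530,-163,52),0.087+np.pi/2)
cv2.imwrite("pics/w5.png",get_image("wrist"))
for n in["bolt_knob","door_hinge"]:
    print(n,[(round(d["conf"],2),d["location"]) for d in place_of("wrist",n)[:2]])
E
```

```text
pos [ 529.3 -166.1  160.7] delta [-0.001   0.003   0.1087] roll -0.003 t 7.3167 q [-0.33  0.42  1.84 -0.    0.88 -1.98]
bolt_knob [(0.69, [468.7, -161.7, 66.3]), (0.55, [645.7, -392.2, 1.8])]
door_hinge [(0.81, [606.3, -36.5, 47.3])]
```

View pics/w5.png

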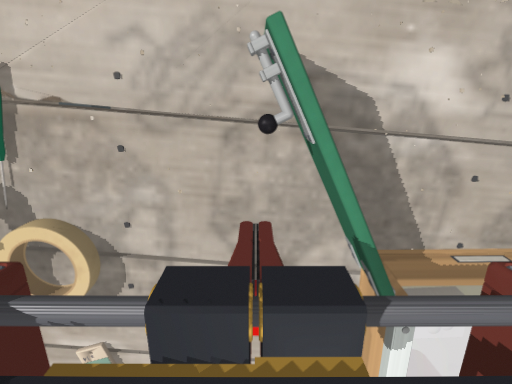

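Wrist view: the door is a clear diagonal from (370,290) to (280,20), with the knob at (267,124). The fingers come down beside the outer face, hinge-side of the knob.

Call:
{"op": "move_arm", "data": {"deltas": [[255, 0, 0.002, 0.04, 0], [255, 0, 0.002, 0.08, 0], [255, 0, 0.002, 0.108, 0], [255, 0, 0.002, 0.108, 0]]}}

```text
t: 7.8
ee_pos: [525.2, -158.1, 48.7]
orientation: [0.14, -3.129, -0.006]
ft_force: [-0.3, 0.5, -0.3]
width: 0.4
```

```bash
cat >> h.py <<'E'
X,Y,A=707.2,99.6,0.087
def loc():
    "TCP in box frame"
    p=get_obs()["ee_pos"];d=p[:2]-[X,Y];c,s=np.cos(A),np.sin(A)
    return np.array([c*d[0]+s*d[1],-s*d[0]+c*d[1],p[2]])
def door(a,r=130,off=26):
    return np.array([-115-r*np.sin(a)-off*np.cos(a),-125+r*np.cos(a)-off*np.sin(a)])
E
python3 - <<'E'
from h import *
l=loc();print(l,get_obs()["ft_force"]);print(R().round(3))
for a in np.arange(2.3,-.01,-.1): print(round(a,2),((door(a)-l[:2])*[-1,1]/1000).round(4))
E
```

```text
[-203.68592291 -240.92495595   48.67173972] [-0.29016258  0.54660973 -0.30264185]
[[-0.996 -0.089 -0.009]
 [-0.089  0.996  0.003]
 [ 0.009  0.004 -1.   ]]
2.3 [-0.0091  0.0099]
2.2 [0.0011 0.0184]
2.1 [0.0104 0.0279]
2.0 [0.0187 0.0382]
1.9 [0.0259 0.0493]
1.8 [0.032  0.0611]
1.7 [0.0369 0.0734]
1.6 [0.0405 0.0861]
1.5 [0.0428 0.0992]
1.4 [0.0438 0.1124]
1.3 [0.0435 0.1256]
1.2 [0.0419 0.1388]
1.1 [0.039  0.1517]
1.0 [0.0348 0.1643]
0.9 [0.0293 0.1764]
0.8 [0.0227 0.1878]
0.7 [0.0149 0.1986]
0.6 [0.0062 0.2085]
0.5 [-0.0035  0.2175]
0.4 [-0.0141  0.2255]
0.3 [-0.0254  0.2324]
0.2 [-0.0374  0.2382]
0.1 [-0.0498  0.2427]
-0.0 [-0.0627  0.2459]
```

Call:
{"op": "move_arm", "data": {"deltas": [[255, 0.01, 0.028, 0, 0], [255, 0.019, 0.038, 0, 0], [255, 0.026, 0.049, 0, 0], [255, 0.032, 0.061, 0, 0], [255, 0.037, 0.073, 0, 0]]}}

```text
t: 8.22
ee_pos: [486.1, -90.4, 54.8]
orientation: [-0.137, 3.137, -0.001]
ft_force: [0.8, -1.3, -0.6]
width: 0.4
```

```bash
python3 - <<'E'
from h import *
l=loc();print(l,get_obs()["ft_force"])
for a in np.arange(1.6,-.01,-.1): print(round(a,2),((door(a)-l[:2])*[-1,1]/1000).round(4))
cv2.imwrite("pics/w6.png",get_image("wrist"))
E
```

```text
[-236.79012026 -170.09296936   54.82481157] [ 0.81104752 -1.28580898 -0.58644189]
1.6 [0.0074 0.0153]
1.5 [0.0097 0.0284]
1.4 [0.0107 0.0416]
1.3 [0.0104 0.0548]
1.2 [0.0088 0.068 ]
1.1 [0.0059 0.0809]
1.0 [0.0016 0.0935]
0.9 [-0.0038  0.1055]
0.8 [-0.0104  0.117 ]
0.7 [-0.0182  0.1278]
0.6 [-0.0269  0.1377]
0.5 [-0.0366  0.1467]
0.4 [-0.0472  0.1547]
0.3 [-0.0585  0.1616]
0.2 [-0.0705  0.1673]
0.1 [-0.0829  0.1718]
-0.0 [-0.0958  0.1751]
```

View pics/w6.png

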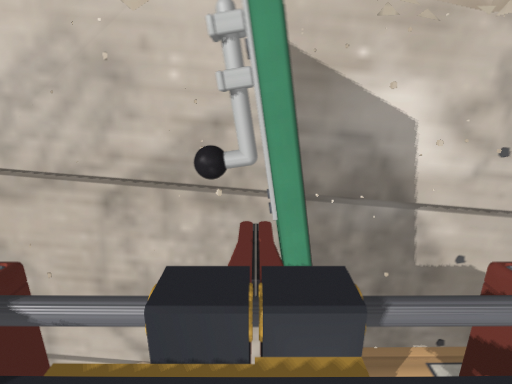

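The door follows the fingers: it is now near-axial from (300,260) to (265,0), with the knob clear at (210,162). I'll carry on along the arc.

Call:
{"op": "move_arm", "data": {"deltas": [[255, 0.007, 0.015, 0, 0], [255, 0.0095, 0.028, 0, 0], [255, 0.0105, 0.041, 0, 0], [255, 0.01, 0.055, 0, 0], [255, 0.009, 0.068, 0, 0]]}}

```text
t: 8.68
ee_pos: [471.0, -23.5, 54.1]
orientation: [-0.137, 3.138, -0.0]
ft_force: [1.8, -0.3, 0.5]
width: 0.4
```

```bash
python3 - <<'E'
from h import *
l=loc();print(l,get_obs()["ft_force"])
for a in np.arange(1.2,-.01,-.1): print(round(a,2),((door(a)-l[:2])*[-1,1]/1000).round(4))
E
```

```text
[-245.98713554 -102.13906784   54.0736626 ] [ 1.75789891 -0.34870787  0.4807997 ]
1.2 [-0.0004  0.    ]
1.1 [-0.0033  0.0129]
1.0 [-0.0075  0.0255]
0.9 [-0.013   0.0376]
0.8 [-0.0196  0.0491]
0.7 [-0.0274  0.0598]
0.6 [-0.0361  0.0698]
0.5 [-0.0458  0.0788]
0.4 [-0.0564  0.0868]
0.3 [-0.0677  0.0936]
0.2 [-0.0797  0.0994]
0.1 [-0.0921  0.1039]
-0.0 [-0.105   0.1071]
```

Call:
{"op": "move_arm", "data": {"deltas": [[255, -0.003, 0.013, 0, 0], [255, -0.0075, 0.0255, 0, 0], [255, -0.013, 0.0375, 0, 0], [255, -0.0195, 0.049, 0, 0], [255, -0.0275, 0.06, 0, 0]]}}

```text
t: 9.1
ee_pos: [493.3, 38.8, 53.9]
orientation: [0.137, -3.138, 0.0]
ft_force: [0.6, -0.8, 0.9]
width: 0.3
```

```bash
python3 - <<'E'
from h import *
l=loc();print(l,get_obs()["ft_force"])
for a in np.arange(.7,-.01,-.1): print(round(a,2),((door(a)-l[:2])*[-1,1]/1000).round(4))
cv2.imwrite("pics/w7.png",get_image("wrist"))
E
```

```text
[-218.36937883  -42.0302036    53.90034371] [ 0.58213395 -0.8032356   0.92586618]
0.7 [ 0.0003 -0.0003]
0.6 [-0.0085  0.0096]
0.5 [-0.0182  0.0187]
0.4 [-0.0288  0.0266]
0.3 [-0.0401  0.0335]
0.2 [-0.0521  0.0393]
0.1 [-0.0645  0.0438]
0.0 [-0.0774  0.047 ]
```

View pics/w7.png

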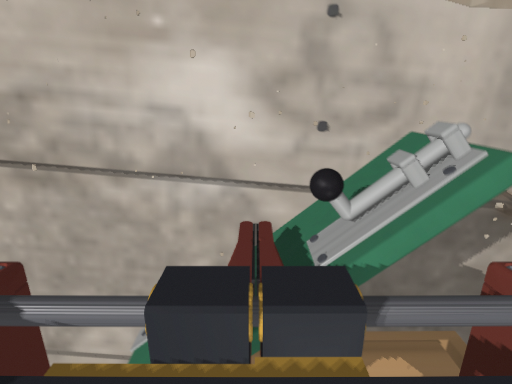

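Call:
{"op": "move_arm", "data": {"deltas": [[255, -0.0085, 0.0095, 0, 0], [255, -0.018, 0.0185, 0, 0], [255, -0.0285, 0.0265, 0, 0], [255, -0.04, 0.0335, 0, 0], [255, -0.05, 0.038, 0, 0]]}}

```text
t: 9.57
ee_pos: [541.2, 80.9, 53.8]
orientation: [-0.137, 3.138, 0.0]
ft_force: [-0.3, -0.7, 0.3]
width: 0.4
```

```bash
python3 - <<'E'
from h import *
l=loc();print(l,get_obs()["ft_force"])
for a in np.arange(.2,-.06,-.05): print(round(a,2),((door(a)-l[:2])*[-1,1]/1000).round(4))
cv2.imwrite("pics/w8.png",get_image("wrist"))
cv2.imwrite("pics/side8.png",get_image("side")[100:250,150:400].repeat(3,0).repeat(3,1))
E
```

```text
[-167.04645289   -4.20177534   53.79378959] [-0.25166257 -0.73559543  0.31435636]
0.2 [-0.0007  0.0014]
0.15 [-0.0069  0.0039]
0.1 [-0.0132  0.006 ]
0.05 [-0.0196  0.0077]
0.0 [-0.026   0.0092]
-0.05 [-0.0326  0.0103]
```

View pics/w8.png

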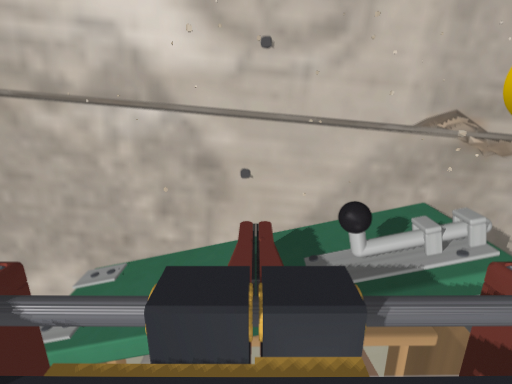

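View pics/side8.png

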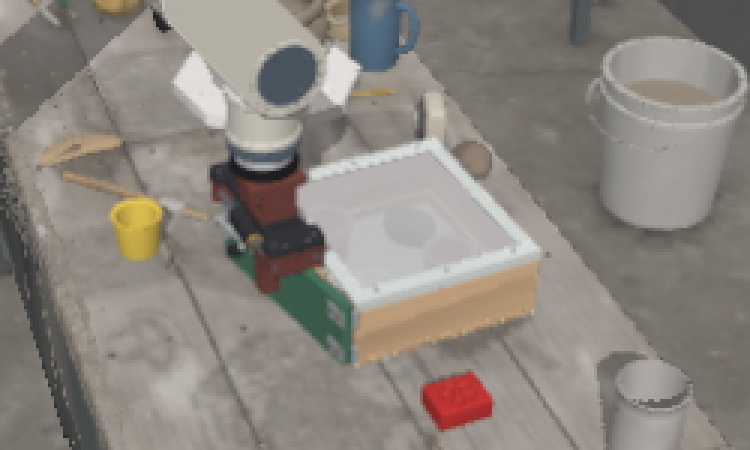

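The door is about 0.2 rad from shut, and the bolt hasn't left the door's edge. I'll finish gently.

Call:
{"op": "move_arm", "data": {"deltas": [[255, -0.006, 0.003, 0, 0], [255, -0.012, 0.005, 0, 0], [255, -0.017, 0.006, 0, 0], [255, -0.022, 0.007, 0, 0], [255, -0.025, 0.007, 0, 0]]}}

```text
t: 10.08
ee_pos: [564.7, 89.1, 53.8]
orientation: [-0.137, 3.138, 0.0]
ft_force: [-0.9, 0.3, 0.2]
width: 0.5
```

Call:
{"op": "move_arm", "data": {"deltas": [[255, -0.002, 0, 0, 0], [255, -0.004, 0, 0, 0], [255, -0.004, 0, 0, 0]]}}

```text
t: 10.33
ee_pos: [568.4, 89.3, 53.8]
orientation: [-0.137, 3.138, 0.0]
ft_force: [-0.3, -0.7, -0.0]
width: 0.4
```

Call:
{"op": "move_arm", "data": {"deltas": [[255, -0.002, 0, 0, 0], [255, -0.003, 0, 0, 0], [255, -0.003, 0, 0, 0]]}}

```text
t: 10.58
ee_pos: [569.1, 89.3, 53.5]
orientation: [0.137, -3.134, 0.001]
ft_force: [-7.0, -0.2, 5.0]
width: 0.5
```

Call:
{"op": "move_arm", "data": {"deltas": [[255, -0.001, 0, 0, 0], [255, -0.002, 0, 0, 0], [255, -0.002, 0, 0, 0]]}}

```text
t: 10.83
ee_pos: [569.0, 89.3, 53.4]
orientation: [0.137, -3.13, 0.001]
ft_force: [-12.4, -0.4, 10.3]
width: 0.3
```

The door is firm against the stop (12 N, no movement). Next I'll back off to the knob line and look.

Call:
{"op": "move_arm", "data": {"deltas": [[255, 0.015, 0, 0, 0], [255, 0.024, 0, 0, 0], [255, 0.024, 0, 0, 0]]}}

```text
t: 11.08
ee_pos: [546.9, 87.4, 53.5]
orientation: [0.137, -3.136, 0.0]
ft_force: [1.5, -0.2, 0.5]
width: 0.3
```

```bash
python3 - <<'E'
from h import *
l=loc();print(l,get_obs()["ft_force"])
cv2.imwrite("pics/w9.png",get_image("wrist"))
c,s=np.cos(A),np.sin(A)
for cam in("wrist","side","scene"):
  get_image(cam)
  for n in["bolt_knob","keeper_eye"]:
   for d in place_of(cam,n)[:1]:
    p=d["location"];q=np.array(p[:2])-[X,Y];print(cam,n,round(d["conf"],2),[c*q[0]+s*q[1],-s*q[0]+c*q[1],p[2]])
E
```

```text
[-160.76017339    1.78167044   53.4761719 ] [ 1.49004778 -0.21177794  0.50376303]
wrist bolt_knob 0.86 [np.float64(-155.06084858932257), np.float64(56.687681508059725), 64.3]
wrist keeper_eye 0.62 [np.float64(-139.16285466328756), np.float64(128.47781863794518), 64.4]
scene keeper_eye 0.61 [np.float64(-133.6489001712849), np.float64(128.39840919188188), 66.6]
```

View pics/w9.png

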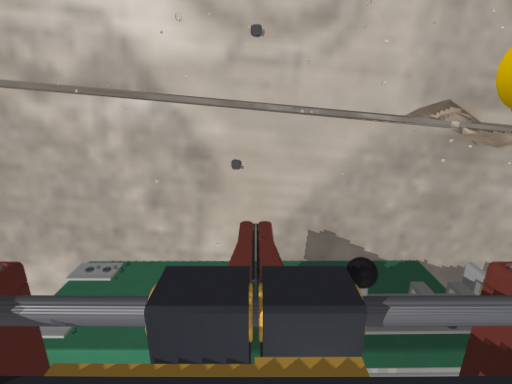

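The wrist picture shows the knob at (362,272) and the door shut square. Place: box frame (-155, 57), with the finger at (-161, 2). I'll push along +y.

Call:
{"op": "move_arm", "data": {"deltas": [[255, -0.003, 0.01, 0, 0], [255, -0.003, 0.02, 0, 0], [255, -0.003, 0.028, 0, 0], [255, -0.003, 0.034, 0, 0], [255, -0.003, 0.04, 0, 0]]}}

```text
t: 12.0
ee_pos: [548.4, 128.9, 53.7]
orientation: [0.139, -3.138, 0.0]
ft_force: [0.4, -1.7, -0.6]
width: 0.3
```

```bash
python3 - <<'E'
from h import *
print(loc(),get_obs()["ft_force"])
cv2.imwrite("pics/w10.png",get_image("wrist"))
E
```

```text
[-155.65305889   42.94985732   53.71589465] [ 0.40154941 -1.69402252 -0.58540574]
```

View pics/w10.png

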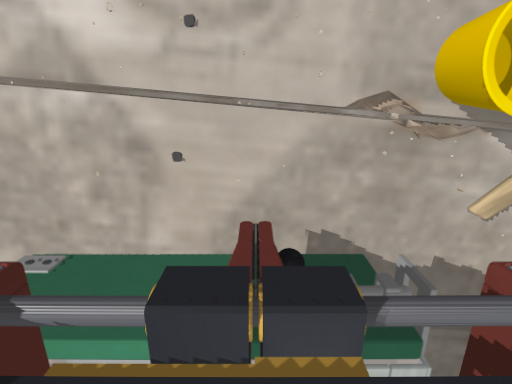

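The fingers touch the knob (at (290,262)) with 1.7 N. I'll keep pushing in small steps.

Call:
{"op": "move_arm", "data": {"deltas": [[255, 0, 0.003, 0, 0], [255, 0, 0.006, 0, 0], [255, 0, 0.009, 0, 0], [255, 0, 0.012, 0, 0], [255, 0, 0.012, 0, 0]]}}

```text
t: 12.47
ee_pos: [547.5, 140.1, 53.7]
orientation: [0.137, -3.139, -0.0]
ft_force: [0.1, -0.5, 0.3]
width: 0.4
```

Call:
{"op": "move_arm", "data": {"deltas": [[255, 0, 0.003, 0, 0], [255, 0, 0.006, 0, 0], [255, 0, 0.008, 0, 0], [255, 0, 0.008, 0, 0]]}}

```text
t: 12.8
ee_pos: [546.7, 148.1, 53.7]
orientation: [0.137, -3.138, -0.0]
ft_force: [-0.3, 0.5, -0.2]
width: 0.2
```

```bash
python3 - <<'E'
from h import *
print(loc(),get_obs()["ft_force"])
E
```

```text
[-155.62785516   62.27707953   53.71634812] [-0.28845712  0.4943715  -0.20139048]
```

```bash
python3 - <<'E'
from h import *
cv2.imwrite("pics/w11.png",get_image("wrist"))
c,s=np.cos(A),np.sin(A)
for d in place_of("wrist","bolt_knob")[:1]:
    p=d["location"];q=np.array(p[:2])-[X,Y];print(round(d["conf"],2),[c*q[0]+s*q[1],-s*q[0]+c*q[1],p[2]])
E
```

```text
0.7 [np.float64(-152.84170779167133), np.float64(78.6780297117649), 65.8]
```

View pics/w11.png

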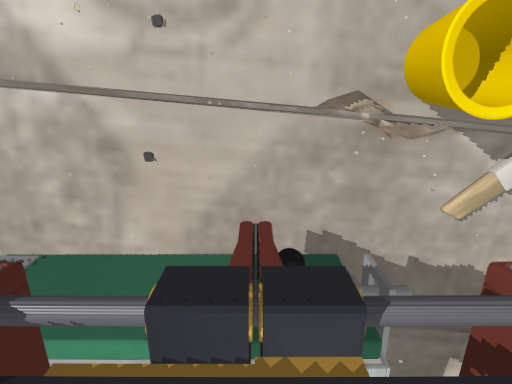

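The knob is now about 23 mm along and enters the keeper freely. I'll push on to the stop.

Call:
{"op": "move_arm", "data": {"deltas": [[255, 0, 0.002, 0, 0], [255, 0, 0.003, 0, 0], [255, 0, 0.003, 0, 0]]}}

```text
t: 13.15
ee_pos: [546.7, 149.5, 53.7]
orientation: [0.138, -3.138, 0.003]
ft_force: [1.2, -9.5, 1.2]
width: 0.3
```

Call:
{"op": "move_arm", "data": {"deltas": [[255, 0, 0.002, 0, 0], [255, 0, 0.003, 0, 0], [255, 0, 0.003, 0, 0]]}}

```text
t: 13.4
ee_pos: [546.6, 150.0, 53.7]
orientation: [0.139, -3.138, 0.008]
ft_force: [4.1, -24.6, 2.0]
width: 0.4
```

Call:
{"op": "move_arm", "data": {"deltas": [[255, 0, 0.001, 0, 0], [255, 0, 0.002, 0, 0], [255, 0, 0.002, 0, 0]]}}

```text
t: 13.65
ee_pos: [546.5, 150.4, 53.7]
orientation: [0.139, -3.138, 0.011]
ft_force: [5.5, -34.7, 3.1]
width: 0.4
```

There is a hard stop, with the force at 35 N and no movement. I'll back off towards the hinge, lift, and look.

Call:
{"op": "move_arm", "data": {"deltas": [[255, 0, -0.02, 0, 0], [255, 0.02, -0.035, 0, 0], [255, 0.05, -0.04, -0.03, 0], [255, 0.08, -0.04, -0.07, 0], [255, 0.1, -0.04, -0.11, 0]]}}

```text
t: 14.07
ee_pos: [452.6, 106.7, 152.4]
orientation: [0.135, -3.134, 0.001]
ft_force: [0.7, 0.5, -0.1]
width: 0.8
```

Call:
{"op": "move_arm", "data": {"deltas": [[255, 0.03, 0.04, -0.03, 0], [255, 0.03, 0.08, -0.05, 0], [255, 0.03, 0.08, -0.05, 0]]}}

```text
t: 14.32
ee_pos: [418.7, 187.1, 206.0]
orientation: [-0.136, 3.135, 0.004]
ft_force: [0.9, 0.4, -0.5]
width: 0.5
```

```bash
python3 - <<'E'
from h import *
print(get_obs()["ee_pos"],get_obs()["ft_force"])
im=get_image("wrist");cv2.imwrite("pics/w12.png",im)
c,s=np.cos(A),np.sin(A)
for cam in("wrist","side","scene"):
  if cam!="wrist":cv2.imwrite(f"pics/{cam}12.png",get_image(cam)[100:250,150:400].repeat(3,0).repeat(3,1))
  for n in["bolt_knob","keeper_eye"]:
   for d in place_of(cam,n)[:1]:
    p=d["location"];q=np.array(p[:2])-[X,Y];print(cam,n,round(d["conf"],2),np.round([c*q[0]+s*q[1],-s*q[0]+c*q[1],p[2]],1))
E
```

```text
[418.6640309  187.11234334 205.95745641] [ 0.90705477  0.42442464 -0.46300287]
side bolt_knob 0.61 [-156.5   80.4   66. ]
side keeper_eye 0.86 [-139.7  125.9   65.1]
scene bolt_knob 0.46 [-155.    79.2   66.4]
scene keeper_eye 0.82 [-133.3  127.8   68.9]
```

View pics/w12.png

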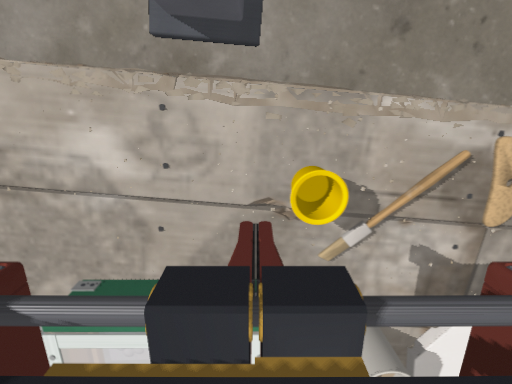

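View pics/side12.png

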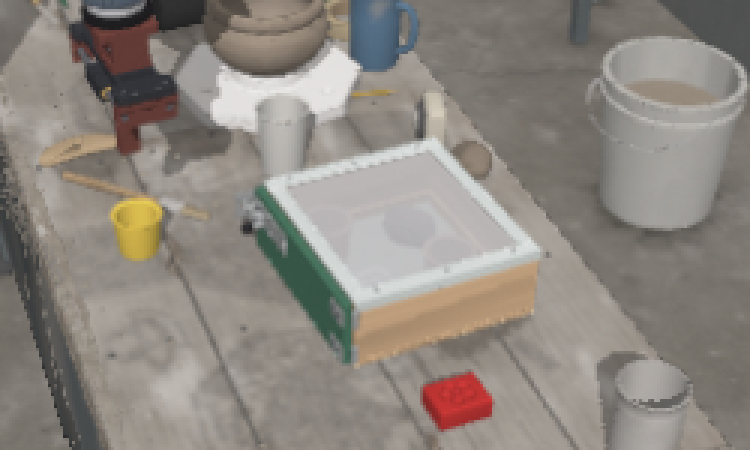

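View pics/scene12.png

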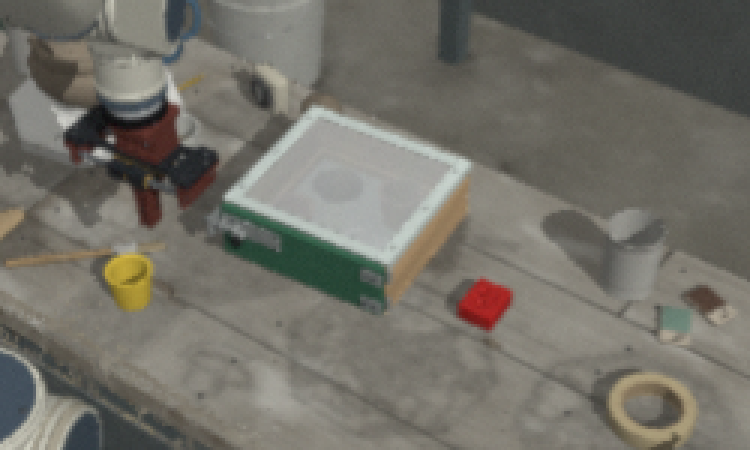

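Call:
{"op": "move_arm", "data": {"deltas": [[255, -0.04, 0, -0.02, 0], [255, -0.08, 0, -0.04, 0], [255, -0.1, 0, -0.04, 0], [255, -0.1, 0, -0.04, 0]]}}

```text
t: 15.1
ee_pos: [524.1, 193.5, 244.1]
orientation: [-0.133, 3.133, 0.002]
ft_force: [-0.2, 0.7, 0.0]
width: 1.0
```

```bash
python3 - <<'E'
from h import *
print(get_obs()["ee_pos"],get_obs()["ft_force"])
im=get_image("wrist");cv2.imwrite("pics/w13.png",im[150:300,130:400].repeat(2,0).repeat(2,1))
c,s=np.cos(A),np.sin(A)
for n in["bolt_knob","keeper_eye"]:
   for d in place_of("wrist",n)[:1]:
    p=d["location"];q=np.array(p[:2])-[X,Y];print(n,round(d["conf"],2),np.round([c*q[0]+s*q[1],-s*q[0]+c*q[1],p[2]],1))
for n in ["beaker","brush","rib","needle","tape"]:
   for cam in("scene","side"):print(n,[np.round(d["location"]) for d in place_of(cam,n)[:1]])
E
```

```text
[524.10394204 193.48635007 244.11072447] [-0.24756606  0.73625273  0.01265476]
bolt_knob 0.77 [-152.2   77.5   65.8]
keeper_eye 0.64 [-140.8  127.8   64.3]
beaker [array([651., 365.,   1.])]
beaker [array([657., 363.,  -2.])]
brush [array([455., 360.,   5.])]
brush [array([704.,  94.,   2.])]
rib []
rib [array([410., 498.,  -2.])]
needle [array([ 510., -430.,    0.])]
needle [array([ 510., -434.,   -1.])]
tape [array([ 650., -394.,    4.])]
tape [array([ 648., -390.,    1.])]
```

View pics/w13.png

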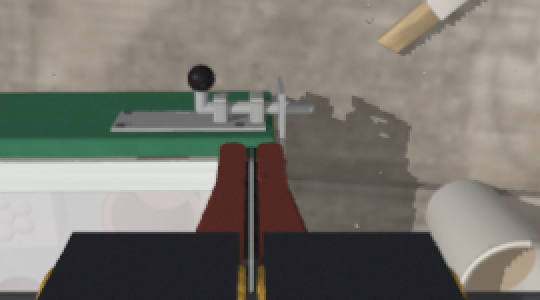

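The crop shows the bolt passing through the keeper plate at (282,105) and coming out the far side. The knob is against the first guide and the door is flush. The gripper is clear, so I'll hand the job in.

```bash
python3 -c "
from workcell import *
print(close_job(),get_obs()['t'])"
```

```text
the job is handed in; nothing more can be done
the job is handed in; nothing more can be done
```

The damp box is closed up: the tray is in, the door is shut and the bolt is through the keeper. I handed the job in after about 15 of the 58 seconds. No verdict was reported.

- **Tray:** I pushed it until it stopped against the back wall, at about 22 N sideways. The side camera put its front at x ≈ 593, flush with the box. The scene camera read 588, about 5 mm short and within 1 mm of the 6 mm limit. I trusted the hard stop and the fact that the door then shut fully.
- **Door:** I swung it shut from its outer face until it stopped at about 12 N, where the geometry says the shut door should be.
- **Bolt:** I pushed the knob to a hard stop at 35 N. The scene and side cameras put it about 25 mm from the withdrawn position. The wrist network read about 22.5 mm, still above the required 20. The last wrist picture shows the bolt coming out beyond the keeper.
- **Other things:** The beaker, brush, rib, needle tool and tape roll read within about 4 mm of where they started. The side camera's last brush reading was a false detection on the box, but its scene reading was unchanged. I did not touch the yellow cup or the red block.
- **Contents:** I could see the cups, mould and clay only dimly through the roof. They looked upright, but I did not measure their tilt.

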